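Set the stop peg, free the hutch gate's sagging bolt and hold the gate ajar

ROBOT

A 6-joint arm with a two-finger parallel gripper is mounted at the origin on a cart in front of the work surface, level with it; the furniture and walls round the work are solid. World frame = base frame: x ahead of the robot, y to its left, z up, the work surface at z = 0. Lengths are in m, angles in degrees, forces in N, time in s.
With the tool pointing down it reaches from about 0.4 to 0.825 m from the base axis. Payload 7 kg.
Tool frame: the origin (TCP) lies at the very end of the fingers, on their centre line; the grasp point (between the pads) lies 19 mm behind it; z points along the fingers, y is the line along which they close (so a half turn about z gives the same grasp; the last joint's range is limited). The gripper opens to 88 mm and grips with 3 to 60 N. Pads are 19 mm wide; open, the fingers measure 130 mm over their backs; the gripper's body (78 mm by 193 mm) begins 47 mm behind the grasp point.
Start: joints at [-52.42, 20.546, 0.682, 0, -70.136, -16.507], TCP at [0.243, -0.63, 0.227] pointing down, gripper open.
Joint ranges: [-176.03, 176.03], [-82.01, 121.73], [-58.28, 71.71], [-173.87, 95.51], [-174.79, -0.11], [-173.66, 173.66]. Speed limits (degrees/s): [136.94, 136.94, 172.46, 180, 180, 180].

INTERFACE

Orientations are given as [roll, pitch, yaw] about the fixed x, y, z axes, in that order (R = Rz(yaw) Ry(pitch) Rx(roll)).
In Python, from plant import get_state, capture, close_job, regions_of gives the robot as it stands.
- The arm moves only by the tool jog_arm, never from a script. Its argument "moves" is a list of rows, each a list of 3 entries, a list of its own where there are three numbers: the shift along the tool's x, y, z in cm, then the turn about the tool's z in degrees, then the finger opening in cm, from 0 to 8.76. A call has 1 to 12 rows; each row shifts and turns the commanded pose from where the row before left it, along the tool's axes as they then stand; what a row does not reach is not made up. A row lasts 1/8 s, in which the tool goes at most 62.5 mm and 10.7 degrees, less where a joint would pass 70% of its speed; a pose out of reach is approached as far as the arm can. A call is refused whole if a number of a shift passes 6.25 or a number of a turn 10.7, either way. A call with a gripper value outside its range is refused whole. The fingers move at their own pace and stop on an object; "newtons" is the grip in N (left out, the last holds). Time passes only in rows, so rows that do not move let the fingers close. It gives the time, the measured TCP pose, the force, the opening and the grip force at its end, in the units of the state.
- get_state(): the state, without advancing time (a new reading comes with each control period).
- capture(name): name is "side" or "top"; returns a dict with "pixels" (420x560x3 uint8, blue, green, red), "mtx" (3x3 intrinsics, pixels), "k1" (the pictures are not rectified: a ray, as slopes to the right and down, at radius r is drawn at 1 + k1 r^2 times it, then the intrinsics apply), "world_from_camera" (4x4, takes a point from camera to world coordinates). Camera axes: x right, y down, z forward; pixel columns grow to the right and rows downward; lengths in m; the calibration is good to about 2 mm. A picture is of the moment at which its call begins. There is no depth.
- close_job(): hands the job in; it is judged then, once.
Trained networks look in a picture, given as the dict that the camera call returned (one of the last four; its "shot" number tells which), for a name from the list of things; names that differ only in an ending like _2 or _b are one class to them, and where a whole thing is asked for, a point or a joint stands for the part that bears it (a point fixed in the world has none). Each returns a list of dicts, best first, with "confidence" (0 to 1); they miss things now and then, are a little off and sometimes report something else, mostly with a low value. They report only what shows in the picture. A call takes as long as a camera call. They do not tell look-alikes from the thing itself.
- regions_of(picture, thing): "pixels" (420x560 bool, what is visible of it) and "pixel" ([column, row] in pixels, amid what is visible of it).
The state is a dict: "time_s": time; "joints": joint angles; "qd": joint speeds; "joint_torque": joint torques, N m; "tcp_pos": TCP position; "eef_rot": TCP orientation; "contact_force": force on the tool from outside, world axes, zero at the start; "moment": the same for the moment, N m; "gripper_width": finger opening in m; "gripper_force": force on a finger pad.
Only numpy, scipy, OpenCV 4.12 (cv2) and the standard library are available. Lean on these libraries where they do the work, as an engineer would, in place of code of your own. Each camera call takes 0.05 s, during which the arm holds its last target. There are 200 camera calls.

TASK

A colleague wants to oil the spring hinges of the little pet hutch on the bench. Take the stop peg (light wood with a black rubber sleeve) out of the fittings tray and push it fully down into the hole in the doorstep in front of the gate; then take the bolt by its upright brass grip, lift the sagging bolt clear of the bent-up keeper lip while drawing it back out of the keeper without forcing it, and swing the gate open towards you until it rests against the peg. Finish while still holding the gate there, because its springs would shut it; leave the two brass-headed pins in their pockets and do not disturb anything else on the bench.

Things in the scene. Friction and masses are not known exactly. Their poses are not given: they have to be found in the camera images.
- hutch: Front part of a small pet hutch, fixed, 290 mm wide, 190 high. Origin on the bench below the front plane of posts and gate; x into the hutch, y to its left, z up. A 32 mm thick plywood doorstep (100 mm wide) sticks out 135 mm in front. Latch post (right) y = -0.131 to -0.097, hinge post (left) 0.103 to 0.137; gate and posts end 186 to 190 mm above the bench.
- hole_mouth (a point): Centre of the mouth of the stop-peg hole in the top face of the doorstep (32 mm above the bench): round, 17 mm wide with a small chamfer, 28 mm deep; 105 mm in front of the shut gate (hutch frame x = -0.105, y = -0.035).
- stop_peg: Loose beech stop peg, round, 16 mm diameter, 90 mm long, its foot tapered to 10 mm over the last 7 mm, with a black rubber sleeve from 30 to 52 mm above its foot; origin at the centre of its foot, z along the peg to its top. It stands upright in one of the tray's three pockets; fully home in the hole its foot is 4 mm above the bench and its top 94 mm.
- tray: Dark wood fittings tray, fixed, lying on a stack of blanks about 74 mm above the bench; 66 x 154 x 26 mm (34 mm at its two end strips). Origin under its centre; three round pockets 18 mm wide, 20 mm deep, in a row along its y axis at y = -0.046, 0 and +0.046.
- pin_a: Loose steel hinge pin with a domed brass head 22 mm wide, 54 mm long, standing in a tray pocket; origin at its foot. Stays there.
- pin_b: Second such pin, the same size, in another pocket; origin at its foot. Stays there.
- bolt_grip (a point): Point on the axis of the bolt's upright round brass grip, where to take it: 14 mm in diameter with a 17 mm ball on top that ends 21 mm above this point; free for 38 mm below it (gate's top edge). About 224 mm above the bench, 17 mm in front of the gate's face. It moves with bolt and gate.
- bolt_draw (a joint): Travel of the bolt out of the keeper along the gate, towards the hinge side (hutch +y while the gate is shut): 0 to 0.004 m at the start (notch over the lip), 0.045 fully drawn; from 0.03 its nose is clear of the keeper. Friction about 1 N; stays where it is left. Without lifting, the lip stops it after 4 to 5 mm.
- bolt_lift (a joint): Upward tilt of the bolt about its tail: 0 rad sagging (falls back when let go), 0.10 at most. The grip is 100 mm from the tail, so 0.10 rad is 10 mm of lift at the grip. The nose passes over the lip when the grip is raised by more than about 5 mm: raise it 7 to 8 mm and keep it raised while drawing.
- gate_hinge (a point): Point on the gate's hinge line, 111 mm above the bench (hutch frame x = -0.002, y = 0.099).
- gate: The gate, a wooden frame with four steel bars, 190 x 150 x 18 mm, carrying the bolt. Origin on the upright hinge line at bench height, -y along the gate to its free edge, front face x = 0.002; shut, its axes are the hutch's. Opening, the free edge comes forward (it turns clockwise seen from above). Springs close it with 0.18 to 0.43 N m. It meets the seated peg about 0.6 rad open.
- oil_bottle: Amber oil bottle with black cap, 36 mm diameter, 54 mm high, loose bystander; origin under its centre.
- glue: White glue bottle with red nozzle, 49 mm diameter, 138 mm high, loose bystander; origin under its centre.
- keeper (a point): Middle of the steel keeper on the front of the right post (hutch frame x = -0.016, y = -0.108, z = 0.168); its top is 194 mm above the bench and it stands out 32 mm to the front. Its lower leg is bent up into a 4 mm thick lip that catches in a worn notch in the underside of the bolt. Pulling without lifting jams there (over 40 N against the lip counts as forcing).
Things that resemble listed ones, but are neither listed nor needed, are in the scene too. Several things have the shape of the stop_peg; the one meant has the colours described above.

How it is judged (in metres and radians):
On the way, in this order (a step that is already met when the one before it is completed fails the run):
1. the stop peg stands fully down in the doorstep's hole, released, while the gate is still shut (horizontal distance between stop_peg and hole_mouth below 0.007 m and z of stop_peg in the frame of hutch below 0.011 m and angle between stop_peg's own z axis and vertical below 0.15 rad and contact force between the fingers and stop_peg below 0.3 N and angle between the x axis of gate and the x axis of hutch, either way round below 0.1 rad), for 0.2 s.
2. the bolt is lifted while its nose is still in the keeper (value of joint bolt_lift above 0.03 rad and value of joint bolt_draw below 0.02 m and angle between the x axis of gate and the x axis of hutch, either way round below 0.1 rad), for 0.05 s.
3. the bolt is drawn back out of the keeper (value of joint bolt_draw above 0.03 m), for 0.05 s.
At the end, for the whole second after the job is handed in: Peg in the hole (7 mm, foot under 11 mm above the bench, 0.15 rad upright), bolt drawn over 28 mm, gate at 0.45 to 0.75 rad pressing on the peg with 0.3 to 40 N, fingers on gate or bolt with over 0.5 N and off the peg, both pins in their pockets (horizontal distance between stop_peg and hole_mouth below 0.007 m and z of stop_peg in the frame of hutch below 0.011 m and angle between stop_peg's own z axis and vertical below 0.15 rad and value of joint bolt_draw above 0.028 m and angle between the x axis of gate and the x axis of hutch, either way round between 0.45 and 0.75 rad and contact force between gate and stop_peg between 0.3 and 40 N and contact force between the fingers and gate above 0.5 N and contact force between the fingers and stop_peg below 0.3 N and horizontal distance between each of pin_a, pin_b and tray below 0.07 m and z of each of pin_a, pin_b in the frame of tray below 0.014 m); the arm keeps its last pose, push and grip.
It fails at once if a brass-headed pin is taken out or knocked about (distance of any of pin_a, pin_b from where it was at the start of the episode above 0.02 m).
It fails at once if a bystander is moved by more than 4 cm (distance of any of oil_bottle, glue from where it was at the start of the episode above 0.04 m).
It fails at once if the bolt is forced against the keeper's lip instead of being lifted over it (contact force between bolt_nose and keeper_lip above 40 N).
It also fails if it takes over 58 s, if anything falls off the work surface, if the arm or the gripper's body presses on something with over 40 N, if the wrist force passes 120 N, or if a joint passes its speed limit or range.

## Working session

There is one attempt and no reset: what is moved stays moved. The work goes in short steps, Python scripts to look and compute and a tool call to move; the robot and the scene stay as the last step left them, time stands still between calls to the robot, and variables do not carry over. Pictures are saved under pics/ and viewed, at most 10 in all, crops included, and the job is handed in when it is done.

Besides the shell and the picture viewer there is one more tool, called after "Call:" as name(argument=value, ...), one argument or row to a line, values as JSON. jog_arm: Moves the arm, as the interface text tells. Its arguments: {"type":"object","properties":{"moves":{"type":"array"},"newtons":{"type":"number"}},"required":["moves"]}

```bash
mkdir -p pics
cat > h.py <<'E'
import numpy as np, cv2, pickle
from plant import get_state, capture, close_job, regions_of
def ray(p,uv):
    K=p["mtx"];K=np.array(K);T=np.array(p["world_from_camera"])
    d=np.array([(uv[0]-K[0,2])/K[0,0],(uv[1]-K[1,2])/K[1,1]]);u=d.copy()
    for _ in range(20): u=d/(1+p["k1"]*(u@u))
    r=T[:3,:3]@np.array([u[0],u[1],1]);return T[:3,3],r/np.linalg.norm(r)
def at_z(p,uv,z):
    o,r=ray(p,uv);return o+r*(z-o[2])/r[2]
def tri(obs):
    A=np.zeros((3,3));b=np.zeros(3)
    for p,uv in obs:
        o,r=ray(p,uv);M=np.eye(3)-np.outer(r,r);A+=M;b+=M@o
    x=np.linalg.solve(A,b)
    res=[np.linalg.norm((np.eye(3)-np.outer(ray(p,uv)[1],ray(p,uv)[1]))@(x-ray(p,uv)[0])) for p,uv in obs]
    return x,res
def proj(p,X):
    T=np.array(p["world_from_camera"]);K=np.array(p["mtx"]);c=T[:3,:3].T@(np.array(X)-T[:3,3]);s=c[:2]/c[2];s=s*(1+p["k1"]*(s@s))
    return K[0,0]*s[0]+K[0,2],K[1,1]*s[1]+K[1,2]
E
cat > a.py <<'E'
from h import *
np.set_printoptions(precision=4,suppress=True)
s=get_state();print(s)
for n in("side","top"):
    p=capture(n);cv2.imwrite(f"pics/{n}0.png",p["pixels"]);pickle.dump(p,open(f"{n}0.pkl","wb"))
    print(n,np.array(p["world_from_camera"]),p["mtx"],p["k1"])
    for t in["hutch","stop_peg","tray","pin_a","bolt_grip","gate","oil_bottle","glue"]:
        for r in regions_of(p,t)[:4]:
            m=r["pixels"];ys,xs=np.nonzero(m)
            print(n,t,round(r["confidence"],2),np.round(r["pixel"],1),len(xs),(xs.min(),xs.max(),ys.min(),ys.max()) if len(xs) else "")
E
python3 a.py
```

```text
{'time_s': 0.0, 'joints': array([-52.4201,  20.5939,   0.6352,  -0.0209, -70.1369, -16.5082]), 'qd': array([-0.0259,  0.044 , -0.0982, -0.0678, -0.0964, -0.0625]), 'joint_torque': array([  0.0004, -58.2717,  29.3063,   6.9975,   0.0071,  -0.0002]), 'tcp_pos': array([ 0.2425, -0.6294,  0.2256]), 'eef_rot': array([ 179.9028,   -0.0083, -158.9353]), 'contact_force': array([-0.596 ,  0.2325,  0.0335]), 'moment': array([-0.0413, -0.0218,  0.0034]), 'gripper_force': 0.0, 'gripper_width': 0.08754091671407696}
side [[ 0.9335 -0.1467  0.3273  0.2114]
 [-0.358  -0.4345  0.8264 -0.9855]
 [ 0.021  -0.8886 -0.4582  0.5857]
 [ 0.      0.      0.      1.    ]] [[499.7236   0.     287.4206]
 [  0.     499.7236 212.6219]
 [  0.       0.       1.    ]] -0.05651046372343011
side hutch 0.95 [321.2 293.8] 10139 (np.int64(241), np.int64(368), np.int64(183), np.int64(355))
side stop_peg 0.78 [253.3 257.8] 290 (np.int64(252), np.int64(259), np.int64(236), np.int64(275))
side stop_peg 0.5 [260.4 193.1] 228 (np.int64(258), np.int64(266), np.int64(177), np.int64(209))
side tray 0.61 [244.6 209.8] 1391 (np.int6
[... 1330 characters left out ...]
4(220), np.int64(208), np.int64(218))
top tray 0.72 [200.5 228.7] 1673 (np.int64(170), np.int64(235), np.int64(199), np.int64(255))
top pin_a 0.59 [184.  237.1] 89 (np.int64(179), np.int64(189), np.int64(230), np.int64(240))
top pin_a 0.58 [201.4 226.6] 50 (np.int64(197), np.int64(204), np.int64(221), np.int64(228))
top bolt_grip 0.72 [327.5 208.6] 520 (np.int64(294), np.int64(366), np.int64(198), np.int64(218))
top gate 0.69 [311.5 198.6] 1762 (np.int64(270), np.int64(366), np.int64(181), np.int64(219))
top oil_bottle 0.7 [220.4 185.3] 143 (np.int64(213), np.int64(225), np.int64(177), np.int64(190))
top glue 0.71 [181.1 172.6] 423 (np.int64(172), np.int64(195), np.int64(164), np.int64(188))
```

```bash
python3 -c "
import cv2
a=cv2.imread('pics/side0.png')[155:375,190:440];b=cv2.imread('pics/top0.png')[140:290,150:400]
cv2.imwrite('pics/sc.png',cv2.resize(a,None,fx=2.7,fy=2.7,interpolation=2));cv2.imwrite('pics/tc.png',cv2.resize(b,None,fx=3.2,fy=3.2,interpolation=2))"
```

```text
(no output)
```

View pics/sc.png

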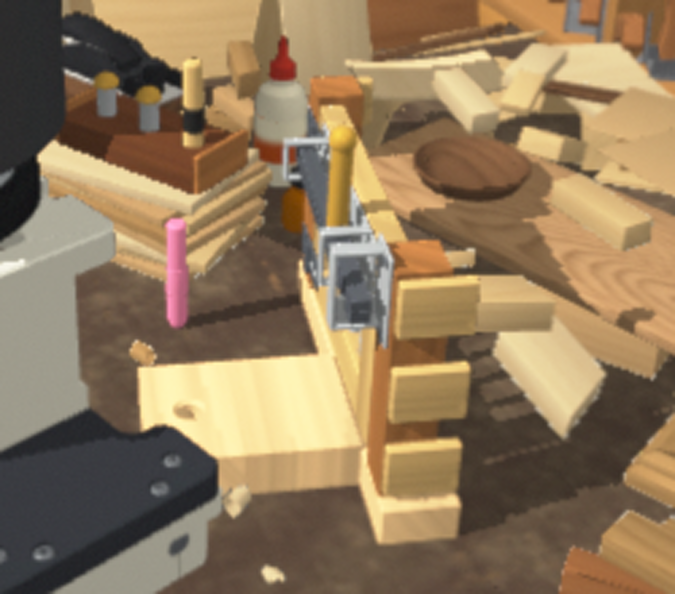

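View pics/tc.png

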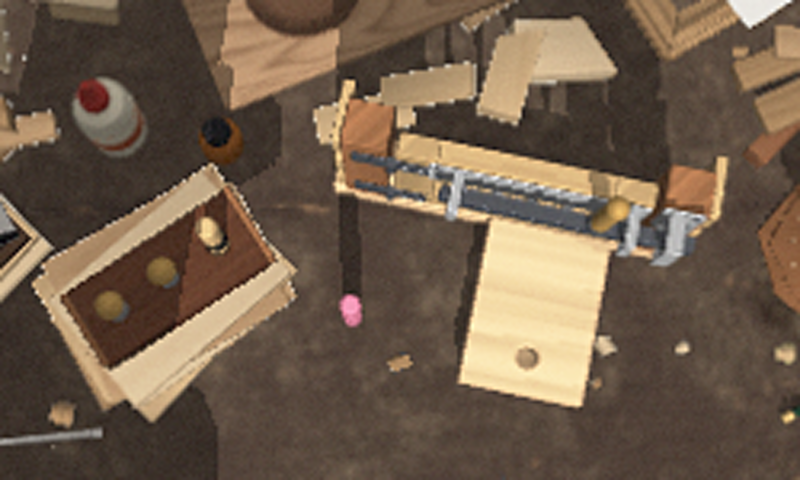

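```bash
cat > b.py <<'E'
from h import *
np.set_printoptions(precision=4,suppress=True)
S=pickle.load(open("side0.pkl","rb"));T=pickle.load(open("top0.pkl","rb"))
s=lambda u,v:(S,(190+u/2.7,155+v/2.7));t=lambda u,v:(T,(150+u/3.2,140+v/3.2))
for n,a,b in[("peg top",s(193,63),t(207,226)),("hole",s(186,410),t(526,357)),("ball",s(341,137),t(616,208)),("step FL",s(140,370),t(460,383)),("pinfar",s(106,78),t(108,300)),("pinmid",s(149,94),t(160,268))]:
    print(n,*tri([a,b]))
for n,z,a in[("hole",.032,t(526,357)),("FL",.032,t(460,383)),("FR",.032,t(582,406)),("postR front-left",.188,t(666,205)),("postR FR",.188,t(714,212)),("postL front-left",.188,t(342,183)),("hole s",.032,s(186,410)),("FLs",.032,s(140,370))]:
    print(n,at_z(*a,z))
E
python3 b.py
```

```text
peg top [ 0.5137 -0.0701  0.169 ] [np.float64(3.385134802933831e-05), np.float64(3.385134802937471e-05)]
hole [ 0.4289 -0.3096  0.0313] [np.float64(5.3720768759894624e-05), np.float64(5.372076876000505e-05)]
ball [ 0.5108 -0.3509  0.238 ] [np.float64(0.0002740399779657315), np.float64(0.0002740399779657074)]
step FL [ 0.4109 -0.2565  0.0308] [np.float64(0.0022023159733819053), np.float64(0.002202315973381874)]
pinfar [0.4649 0.0079 0.1303] [np.float64(0.0009832716478621949), np.float64(0.0009832716478622885)]
pinmid [ 0.4895 -0.0301  0.1286] [np.float64(0.00011669262445717339), np.float64(0.00011669262445716466)]
hole [ 0.4288 -0.3095  0.032 ]
FL [ 0.4087 -0.2559  0.032 ]
FR [ 0.389  -0.3533  0.032 ]
postR front-left [ 0.5219 -0.3953  0.188 ]
postR FR [ 0.5165 -0.4293  0.188 ]
postL front-left [ 0.5399 -0.1672  0.188 ]
hole s [ 0.4287 -0.3104  0.032 ]
FLs [ 0.4126 -0.2584  0.032 ]
```

Call:
jog_arm(
  moves=[
    [[0,0,0],8.1,8.76],
    [[0,0,0],8.1,8.76],
    [[0,0,0],8.1,8.76],
    [[0,0,0],8.1,5],
    [[-1.3,5,0],0,4],
    [[-1.3,5,0],0,4],
    [[-1.3,5,0],0,4],
    [[-1.3,5,0],0,4],
    [[-1.3,5,0],0,4],
    [[-1.3,5,0],0,4],
    [[-1.3,5,0],0,4],
    [[-1.3,5,0],0,4],
  ],
  newtons=30,
)

```text
time_s: 2.4
tcp_pos: [0.4238, -0.2565, 0.2269]
eef_rot: [-180.0, 0.1, 168.7]
contact_force: [0.8, -0.1, 0.6]
gripper_width: 0.0401
gripper_force: 0.0
```

Call:
jog_arm(
  moves=[
    [[-1.3,5,0],0,4],
    [[-1.3,5,0],0,4],
    [[-1.3,5,0],0,4],
    [[-1.2,5,0],0,4],
    [[0,0,0],0,4],
  ],
)

```text
time_s: 3.02
tcp_pos: [0.5138, -0.0693, 0.2265]
eef_rot: [180.0, 0.0, 168.9]
contact_force: [-0.0, 0.5, -0.4]
gripper_width: 0.0399
gripper_force: 0.0
```

Call:
jog_arm(
  moves=[
    [[0,0,2],0,4],
    [[0,0,2],0,4],
    [[0,0,2],0,4],
    [[0,0,2],0,4],
    [[0,0,1.55],0,4],
    [[0,0,0],0,4],
  ],
)

```text
time_s: 3.78
tcp_pos: [0.5117, -0.0724, 0.1302]
eef_rot: [-180.0, -0.1, 168.6]
contact_force: [-0.8, 0.4, -0.2]
gripper_width: 0.0396
gripper_force: 0.0
```

```bash
cat > look.py <<'E'
import sys
from h import *
n,x0,x1,y0,y1,f,o=sys.argv[1],*map(int,sys.argv[2:6]),float(sys.argv[6]),sys.argv[7]
p=capture(n);pickle.dump(p,open(f"{o}.pkl","wb"));cv2.imwrite(f"pics/{o}.png",cv2.resize(p["pixels"][y0:y1,x0:x1],None,fx=f,fy=f,interpolation=2))
E
python3 look.py side 190 340 150 330 3.2 grasp
```

```text
(no output)
```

View pics/grasp.png

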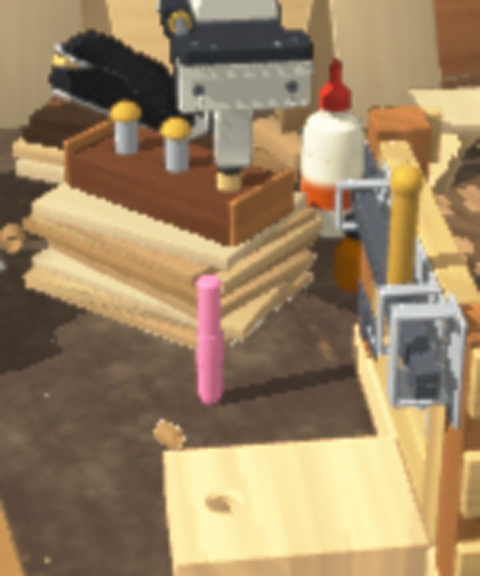

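Call:
jog_arm(
  moves=[
    [[0,0,0],0,1],
    [[0,0,0],0,1],
    [[0,0,0],0,1],
    [[0,0,0],0,1],
    [[0,0,0],0,1],
  ],
)

```text
time_s: 4.45
tcp_pos: [0.5133, -0.0708, 0.1314]
eef_rot: [179.9, 0.1, 168.7]
contact_force: [0.5, 5.4, 0.7]
gripper_width: 0.0153
gripper_force: 29.8
```

Call:
jog_arm(
  moves=[
    [[0,0,-1],0,1],
    [[0,0,-1.5],0,1],
    [[0,0,-2],0,1],
    [[0,0,-2],0,1],
    [[0,0,0],0,1],
  ],
)

```text
time_s: 5.08
tcp_pos: [0.5134, -0.0721, 0.1981]
eef_rot: [180.0, 0.2, 168.7]
contact_force: [-0.9, 0.3, -0.2]
gripper_width: 0.0154
gripper_force: 29.9
```

```bash
python3 -c "
from h import *
for _ in range(3): s=get_state();print(s['tcp_pos'],s['eef_rot'])
for n in ('side','top'):
    p=capture(n);pickle.dump(p,open('c'+n+'.pkl','wb'))
    cv2.imwrite('pics/c'+n+'.png',p['pixels'])
    for r in regions_of(p,'stop_peg'):
        ys,xs=np.nonzero(r['pixels']);print(n,r['confidence'],r['pixel'],len(xs),xs.min(),xs.max(),ys.min(),ys.max())
a=cv2.imread('pics/cside.png')[150:330,190:340];b=cv2.imread('pics/ctop.png')[130:290,150:360]
a=cv2.resize(a,None,fx=2.4,fy=2.4,interpolation=2);b=cv2.resize(b,None,fx=2,fy=2,interpolation=2)
c=np.zeros((440,790,3),np.uint8);c[:432,:360]=a;c[:320,365:785]=b;cv2.imwrite('pics/cc.png',c)"
```

```text
[ 0.51343809 -0.07210576  0.19814594] [179.95128423   0.19315814 168.68161746]
[ 0.51343809 -0.07210576  0.19814594] [179.95128423   0.19315814 168.68161746]
[ 0.51343809 -0.07210576  0.19814594] [179.95128423   0.19315814 168.68161746]
side 0.7 [253.3, 255.6] 208 252 258 237 273
side 0.41 [261.6, 176.3] 132 258 265 169 187
top 0.61 [315.5, 210.1] 4822 254 376 166 265
```

View pics/cc.png

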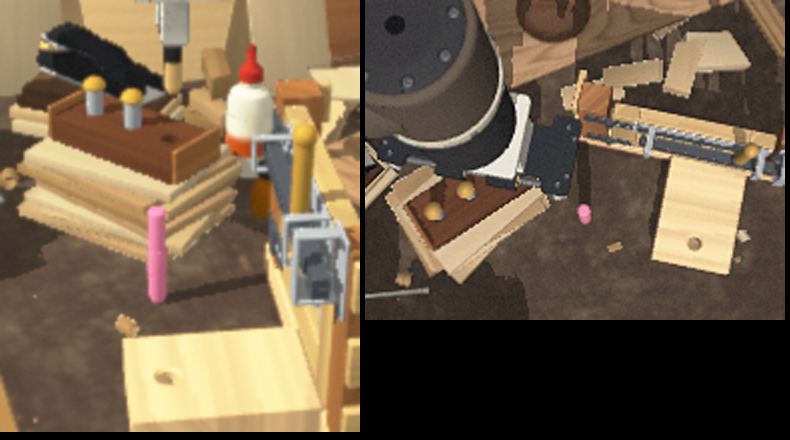

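Call:
jog_arm(
  moves=[
    [[0.6,-4.2,0],0,1],
    [[0.6,-4.2,0],0,1],
    [[0.6,-4.2,0],0,1],
    [[0.6,-4.2,0],0,1],
    [[0.6,-4.2,0],0,1],
    [[0.55,-4.1,0],0,1],
    [[0,0,3],0,1],
    [[0,0,3],0,1],
    [[0,0,3],0,1],
    [[0,0,1],0,1],
    [[0,0,0],0,1],
  ],
)

```text
time_s: 6.65
tcp_pos: [0.4281, -0.3111, 0.0956]
eef_rot: [-180.0, -0.1, 168.7]
contact_force: [0.9, 0.3, 0.5]
gripper_width: 0.0153
gripper_force: 29.9
```

```bash
python3 look.py side 200 340 200 350 4 ins
```

```text
(no output)
```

View pics/ins.png

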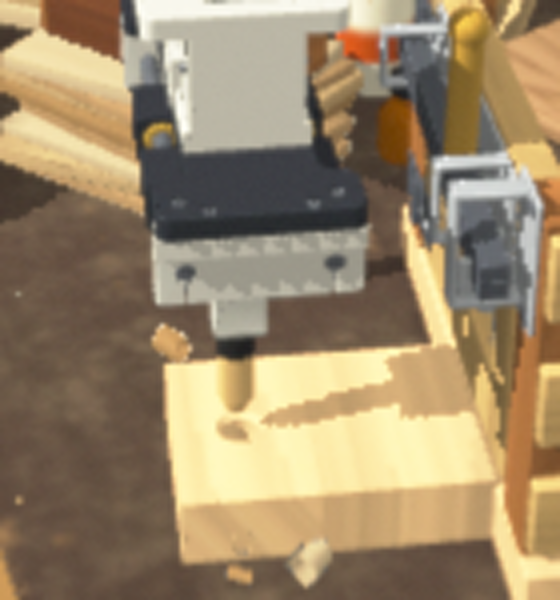

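```bash
python3 -c "
from h import *
p=pickle.load(open('ins.pkl','rb'))
f=lambda u,v:(200+u/4,200+v/4)
R=np.array([[-.98,.198],[.198,.98]])
h=at_z(p,f(237,429),.032)
for v in (406,409,412):
  a=at_z(p,f(235,v),.0446);print(a,h,R@(h-a)[:2])
a=at_z(p,f(236,340),.0966);print(a)
"
```

```text
[ 0.42818527 -0.31139568  0.0446    ] [ 0.42892446 -0.31172005  0.032     ] [-0.00078863 -0.00017152]
[ 0.42752061 -0.313429    0.0446    ] [ 0.42892446 -0.31172005  0.032     ] [-0.0010374   0.00195274]
[ 0.42685874 -0.31545372  0.0446    ] [ 0.42892446 -0.31172005  0.032     ] [-0.00128514  0.00406801]
[ 0.42163924 -0.33380421  0.0966    ]
```

Call:
jog_arm(
  moves=[
    [[-0.08,0.1,0],0,1],
    [[0,0,0.8],0,1],
    [[0,0,0.5],0,1],
    [[0,0,0.4],0,1],
    [[0,0,0],0,1],
  ],
)

```text
time_s: 7.32
tcp_pos: [0.4291, -0.3102, 0.0786]
eef_rot: [180.0, -0.1, 168.7]
contact_force: [-0.4, -0.2, 0.2]
gripper_width: 0.0154
gripper_force: 29.9
```

Call:
jog_arm(
  moves=[
    [[0,0,0.4],0,1],
    [[0,0,0.4],0,1],
    [[0,0,0],0,1],
  ],
)

```text
time_s: 7.7
tcp_pos: [0.4295, -0.3102, 0.0708]
eef_rot: [180.0, 0.0, 168.7]
contact_force: [1.0, 0.6, 0.1]
gripper_width: 0.0152
gripper_force: 29.9
```

Foot about 12 mm into the hole without force; continue to the bottom.

Call:
jog_arm(
  moves=[
    [[0,0,0.4],0,1],
    [[0,0,0.4],0,1],
    [[0,0,0.4],0,1],
    [[0,0,0.2],0,1],
    [[0,0,0],0,1],
  ],
)

```text
time_s: 8.32
tcp_pos: [0.4295, -0.3102, 0.0568]
eef_rot: [180.0, 0.0, 168.7]
contact_force: [1.9, 0.8, -1.5]
gripper_width: 0.0154
gripper_force: 29.9
```

Call:
jog_arm(
  moves=[
    [[0,0,0.15],0,1],
    [[0,0,0.15],0,1],
    [[0,0,0],0,1],
  ],
)

```text
time_s: 8.7
tcp_pos: [0.4298, -0.3104, 0.0548]
eef_rot: [-180.0, 0.1, 168.7]
contact_force: [0.1, 3.0, 8.0]
gripper_width: 0.0152
gripper_force: 30.0
```

Call:
jog_arm(
  moves=[
    [[0,0,0],0,4],
    [[0,0,0],0,4],
    [[0,0,0],0,4],
    [[0,0,0],0,4],
    [[0,0,-2],0,4],
    [[0,0,-4],0,4],
    [[0,0,-5],0,4],
    [[0,0,-5],0,4],
    [[0,0,-6],0,4],
    [[0,0,0],0,4],
  ],
)

```text
time_s: 9.95
tcp_pos: [0.4314, -0.3114, 0.2794]
eef_rot: [-179.9, 0.5, 168.7]
contact_force: [0.1, 0.1, -1.0]
gripper_width: 0.0402
gripper_force: 0.0
```

```bash
python3 -c "
from h import *
f=3
im=[]
for n,b in (('side',(200,335,180,350)),('top',(250,385,150,280))):
    p=capture(n);pickle.dump(p,open('d'+n+'.pkl','wb'));im.append(cv2.resize(p['pixels'][b[2]:b[3],b[0]:b[1]],None,fx=2.9,fy=2.9,interpolation=2))
c=np.zeros((500,790,3),np.uint8)
x=0
for i in im: c[:i.shape[0],x:x+i.shape[1]]=i;x+=395
cv2.imwrite('pics/d.png',c)"
```

```text
(no output)
```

View pics/d.png

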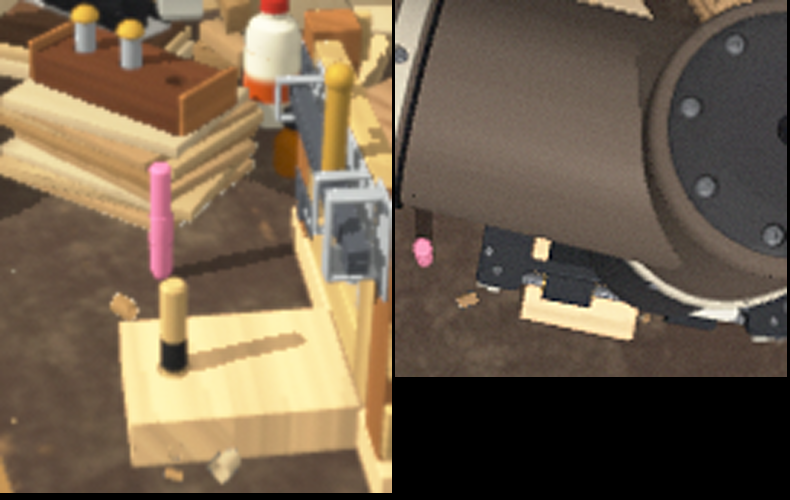

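Call:
jog_arm(
  moves=[
    [[0,0,0],-10,4],
    [[0,0,0],-10,4],
    [[0,0,0],-10,4],
    [[0,0,0],-10,4],
    [[0,0,0],-10,4],
    [[0,0,0],-10,4],
    [[0,0,0],-10,4],
    [[0,0,0],-10,4],
    [[0,0,0],-10,4],
    [[1.1,-4.3,0],0,4],
    [[1.2,-4.4,0],0,4],
    [[0,0,0],0,4],
  ],
)

```text
time_s: 11.55
tcp_pos: [0.5112, -0.3504, 0.2701]
eef_rot: [179.7, 0.0, -101.3]
contact_force: [-0.4, -1.0, -1.1]
gripper_width: 0.0398
gripper_force: 0.0
```

```bash
python3 -c "
from h import *
print(get_state()['joints'])
for n in ('side','top'):
    p=capture(n)
    for r in regions_of(p,'bolt_grip'):
        ys,xs=np.nonzero(r['pixels']);print(n,r['confidence'],r['pixel'],len(xs),xs.min(),xs.max(),ys.min(),ys.max())
"
```

```text
[-1.64102545e+01  1.42122484e+01 -2.55985906e+00 -1.71650080e-02
 -7.35540689e+01  5.06934870e+00]
side 0.86 [313.3, 227.4] 773 301 327 201 274
top 0.23 [305.9, 203.7] 248 287 328 197 211
```

Call:
jog_arm(
  moves=[
    [[0,0,1.5],0,4],
    [[0,0,1.5],0,4],
    [[0,0,1.5],0,4],
    [[0,0,1.5],0,4],
    [[0,0,0.5],0,4],
    [[0,0,0],0,4],
  ],
)

```text
time_s: 12.5
tcp_pos: [0.5101, -0.35, 0.2087]
eef_rot: [180.0, -0.0, -101.3]
contact_force: [0.9, 0.5, 0.1]
gripper_width: 0.0398
gripper_force: 0.0
```

```bash
python3 look.py side 270 370 160 300 4 grip
```

```text
(no output)
```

View pics/grip.png

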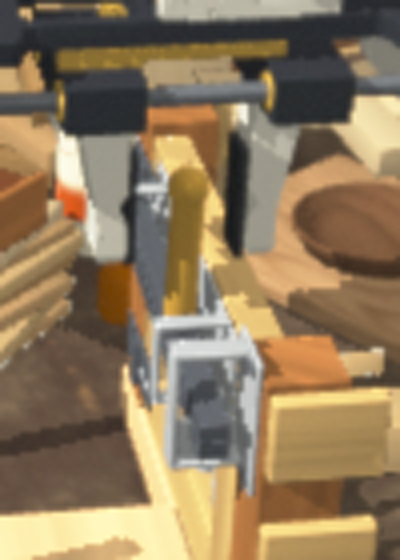

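Call:
jog_arm(
  moves=[
    [[0,0,0.35],0,4],
    [[0,0,0],0,0.8],
    [[0,0,0],0,0.8],
    [[0,0,0],0,0.8],
    [[0,0,0],0,0.8],
    [[0,0,0],0,0.8],
  ],
  newtons=35,
)

```text
time_s: 13.3
tcp_pos: [0.5105, -0.35, 0.2058]
eef_rot: [-180.0, -0.0, -101.3]
contact_force: [1.4, -0.9, -0.0]
gripper_width: 0.013
gripper_force: 35.0
```

Call:
jog_arm(
  moves=[
    [[-0.1,0,-0.25],0,0.8],
    [[-0.1,0,-0.25],0,0.8],
    [[-0.1,0,-0.25],0,0.8],
    [[0,0,-0.05],0,0.8],
    [[0,0,0],0,0.8],
  ],
)

```text
time_s: 13.92
tcp_pos: [0.5106, -0.3468, 0.2132]
eef_rot: [180.0, 0.0, -101.3]
contact_force: [0.7, 0.8, -6.5]
gripper_width: 0.0133
gripper_force: 35.0
```

Call:
jog_arm(
  moves=[
    [[-0.3,0,0],0,0.8],
    [[-0.3,0,0],0,0.8],
    [[0,0,0],0,0.8],
  ],
)

```text
time_s: 14.3
tcp_pos: [0.512, -0.3409, 0.2137]
eef_rot: [-180.0, 0.0, -101.3]
contact_force: [-0.5, -0.3, -4.9]
gripper_width: 0.0134
gripper_force: 35.0
```

```bash
python3 look.py side 270 370 160 300 4 lift
```

```text
(no output)
```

View pics/lift.png

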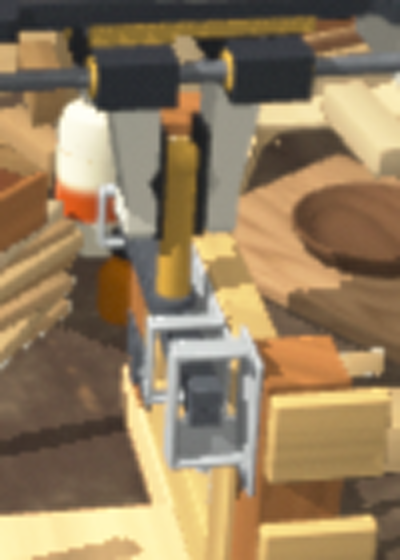

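Call:
jog_arm(
  moves=[
    [[-0.4,0,0],0,0.8],
    [[-0.4,0,0],0,0.8],
    [[-0.4,0,0],0,0.8],
    [[-0.4,0,0],0,0.8],
    [[-0.4,0,0],0,0.8],
    [[-0.4,0,0],0,0.8],
    [[-0.4,0,0],0,0.8],
    [[-0.5,0,0],0,0.8],
    [[0,0,0],0,0.8],
  ],
)

```text
time_s: 15.48
tcp_pos: [0.5186, -0.3081, 0.2135]
eef_rot: [-180.0, 0.0, -101.3]
contact_force: [2.7, -0.1, -6.1]
gripper_width: 0.0135
gripper_force: 35.0
```

Call:
jog_arm(
  moves=[
    [[-0.18,1.0,0],5,0.8],
    [[-0.18,1.0,0],5,0.8],
    [[-0.18,1.0,0],5,0.8],
    [[-0.18,1.0,0],5,0.8],
    [[-0.18,1.0,0],5,0.8],
    [[0,0,0],0,0.8],
  ],
)

```text
time_s: 16.23
tcp_pos: [0.4753, -0.2822, 0.2138]
eef_rot: [-180.0, 0.0, -126.3]
contact_force: [2.0, -2.3, -5.1]
gripper_width: 0.0134
gripper_force: 35.0
```

Call:
jog_arm(
  moves=[
    [[-0.13,0.8,0],4,0.8],
    [[-0.1,0.6,0],3,0.8],
    [[0,0,0],0,0.8],
  ],
)

```text
time_s: 16.6
tcp_pos: [0.4661, -0.2721, 0.2137]
eef_rot: [-180.0, -0.0, -133.2]
contact_force: [3.1, -2.4, -5.8]
gripper_width: 0.0133
gripper_force: 35.0
```

Call:
jog_arm(
  moves=[
    [[-0.03,0.2,0],1,0.8],
    [[-0.03,0.2,0],1,0.8],
    [[0,0,0],0,0.8],
  ],
)

```text
time_s: 16.98
tcp_pos: [0.4635, -0.2687, 0.2136]
eef_rot: [-180.0, 0.0, -135.3]
contact_force: [3.7, -2.9, -5.8]
gripper_width: 0.0132
gripper_force: 35.0
```

Call:
jog_arm(
  moves=[
    [[-0.03,0.2,0],1,0.8],
    [[0,0,0],0,0.8],
  ],
)

```text
time_s: 17.23
tcp_pos: [0.4622, -0.267, 0.2136]
eef_rot: [-180.0, 0.0, -136.3]
contact_force: [3.2, -1.2, -4.3]
gripper_width: 0.0132
gripper_force: 35.0
```

Call:
jog_arm(
  moves=[
    [[-0.03,0.2,0],1,0.8],
    [[0,0,0],0,0.8],
  ],
)

```text
time_s: 17.48
tcp_pos: [0.4613, -0.2657, 0.2138]
eef_rot: [-179.9, 0.0, -137.4]
contact_force: [4.4, -4.1, -5.9]
gripper_width: 0.0133
gripper_force: 35.0
```

Call:
jog_arm(
  moves=[
    [[-0.03,0.2,0],1,0.8],
    [[0,0,0],0,0.8],
  ],
)

```text
time_s: 17.73
tcp_pos: [0.4607, -0.2645, 0.2142]
eef_rot: [-179.9, 0.0, -138.3]
contact_force: [5.1, -5.9, -5.3]
gripper_width: 0.013
gripper_force: 35.0
```

Call:
jog_arm(
  moves=[
    [[-0.03,0.2,0],0.5,0.8],
    [[0,0,0],0,0.8],
    [[0,0,0],0,0.8],
  ],
)

```text
time_s: 18.1
tcp_pos: [0.4603, -0.2633, 0.2147]
eef_rot: [-179.8, 0.0, -138.8]
contact_force: [6.4, -8.1, -4.7]
gripper_width: 0.0132
gripper_force: 35.0
```

```bash
python3 look.py side 200 370 160 360 3 fin; python3 -c "
from h import *
p=capture('side')
s=get_state();print(s['tcp_pos'],s['contact_force'],s['moment'])"
```

```text
[ 0.46029684 -0.26333513  0.21468099] [ 6.74412294 -6.65716602 -4.55176936] [-3.33793298 -2.18643404  0.03439236]
```

View pics/fin.png

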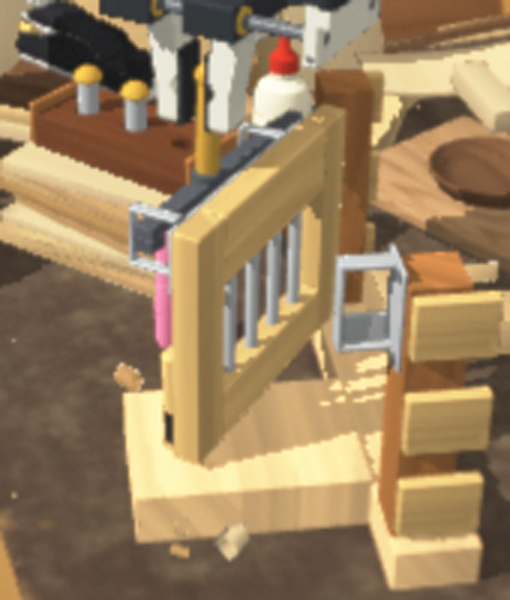

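```bash
python3 -c "
from plant import close_job
print(close_job())"
```

```text
the job is handed in; nothing more can be done
None
```

I handed the job in at about 18 s. The stop peg is seated in the doorstep hole, the bolt was lifted and drawn about 40 mm, and the arm is holding the gate against the peg at about 0.64 rad. Neither pin was touched. `close_job` returned no verdict, so I don't know the judged result.

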